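Click the suction nozzle onto the fume extractor

ROBOT

A 6-joint arm with a two-finger parallel gripper is mounted at the origin on the work surface. World frame = base frame: x ahead of the robot, y to its left, z up, the work surface at z = 0. Lengths are in m, angles in rad, forces in N, time in s.
With the tool pointing down it reaches from about 0.325 to 0.85 m from the base axis. Payload 4.4 kg.
Tool frame: the origin (TCP) lies where the fingers leave the gripper's body, on its centre line; the fingertips stand 97 mm ahead of it and the grasp point (between the pads) lies r.grasp_offset ahead of it (r.grasp_offset is the distance from the TCP to the grasp point, in m); z points along the fingers, y is the direction in which the jaws open and shut (so a half turn about z gives the same grasp; the last joint's range is limited). The gripper opens to 94 mm and grips with 3 to 60 N. Pads are 16 mm wide; open, the fingers measure 119 mm over their backs; the gripper's body (75 mm by 177 mm) begins 78 mm behind the grasp point.
Start: joints at [-1.387, 0.207, 1.542, -0, 1.393, -0.15], TCP at [0.188, -0.543, 0.303] pointing down, gripper open.
Joint ranges: [-2.73, 2.73], [-0.86, 2.22], [0.23, 2.46], [-1.11, 4.25], [0.08, 2.63], [-2.82, 2.82]. Speed limits (rad/s): [2.79, 2.79, 3.14, 3.14, 3.14, 3.14].

INTERFACE

Orientations are given as a unit quaternion [x, y, z, w].
In Python, from bench import r gives the robot as it stands.
- The arm moves only by the tool carry_out, never from a script. Its argument "motion" is a list of rows, each a list of 3 entries, a list of its own where there are three numbers: the shift along the world's x, y, z in cm, then the turn about the world's z in degrees, then the finger opening in cm, from 0 to 9.4. In form: [[[tx, ty, tz], turn, hand], ...]. A call has 1 to 8 rows; each row shifts and turns the commanded pose from where the row before left it; what a row does not reach is not made up. A row lasts 1/12 s, in which the tool goes at most 41.7 mm and 7.16 degrees, less where a joint would pass 70% of its speed; a pose out of reach is approached as far as the arm can. A call with a gripper value outside its range is refused whole. The fingers move at their own pace and stop on an object; "newtons" is the grip in N (left out, the last holds). Time passes only in rows, so rows that do not move let the fingers close. It gives the time, the measured TCP pose, the force and the opening at its end, in the units of the state.
- r.state(): the state, without advancing time (a new reading comes with each control period).
- r.snapshot(name): name is "scene" or "top" or "wrist"; returns a dict with "color" (384x512x3 uint8, blue, green, red), "range_z" (384x512 float32, m along the optical axis (not along the pixel's ray), 0 where there is no reading), "fx", "fy", "cx", "cy" (pixels), "k1" (the pictures are not rectified: a ray, as slopes to the right and down, at radius r is drawn at 1 + k1 r^2 times it, then the intrinsics apply), "world_to_cam" (4x4, takes a point from world to camera coordinates). Camera axes: x right, y up, looking along -z (the intrinsics and any distortion apply to the point x, -y, -z); pixel columns grow to the right and rows downward; lengths in m; the calibration is good to about 2 mm. A picture is of the moment at which its call begins.
- r.close_job(): hands the job in, once; it reports no verdict.
Trained networks look in a picture, given as the dict that the camera call returned (one of the last four; its "shot" number tells which), for a name from the list of things; names that differ only in an ending like _2 or _b are one class to them, and where a whole thing is asked for, a point or a joint stands for the part that bears it (a point fixed in the world has none). Each returns a list of dicts, best first, with "p" (0 to 1); they miss things now and then, are a little off and sometimes report something else, mostly with a low value. They report only what shows in the picture. A call takes as long as a camera call.
- r.boxes_of(thing, picture): "point" ([column, row] in pixels, amid what is visible of it).
- r.masks_of(thing, picture): "pixels" (384x512 bool, what is visible of it) and "point" ([column, row] in pixels, amid what is visible of it).
- r.mark_of(thing, picture): "point" ([column, row] in pixels: a listed point, or the origin of a listed thing).
The state is a dict: "time": time; "joints": joint angles; "joint_velocities": joint speeds; "effort": joint torques, N m; "ee_pos": TCP position; "tool_rot": TCP orientation; "force": force on the tool from outside, world axes, zero at the start; "wrist_torque": the same for the moment, N m; "width": opening from 0.0 (shut) to 1.0 (fully open).
Only numpy, scipy, OpenCV 4.12 (cv2) and the standard library are available. Lean on these libraries where they do the work, as an engineer would, in place of code of your own. Each camera call takes 0.05 s, during which the arm holds its last target.

TASK

Fit the blue flat suction nozzle onto the fume extractor's pipe: slide it down over the spring button until it is fully home, then twist it gently to the left (anticlockwise from above) until the red button pops out through the hole in its side, and let go. Do not force it, neither when pushing nor when twisting, and leave the other things on the bench where they are.

Things in the scene. Friction and masses are not known exactly. Their poses are not given: they have to be found in the camera images.
- nozzle: Blue suction nozzle, 110 to 180 g, upright on its round mouth. Origin: centre of the mouth's lower edge; z up the tube. Round tube from z = 10 to 68 mm, outside diameter 42, bore 34, closed at z = 66; the lowest 10 mm flare like a bell (mouth 49 inside, about 56 outside). The flat head sits on top; the locking hole faces the nozzle's +x.
- nozzle_head (a point): Grip point in the nozzle's flat head, 100 mm above the nozzle's origin, on its axis. The head is 30 mm thick along the nozzle's x and 64 mm wide along its y, from 70 to 122 mm above the origin: grip it across the 30 mm. A yellow mark on its top is on the hole's side (+x).
- nozzle_hole (a point): Locking hole in the nozzle's tube wall with a yellow frame, 9 mm wide and 9.6 mm high, facing the nozzle's +x, 30 mm above its origin. This point lies at the outside of the wall, 21 mm from the axis.
- extractor: White fume extractor box, 180 x 180 x 64 mm, fixed to the bench. Origin: centre of its underside; its x points to the side with the grille and an orange mark on its top. An upright aluminium pipe with a red spring button stands on a dark flange in the middle of its top.
- seat (a point): Centre of the dark flange's upper face, at the foot of the pipe, 70 mm above the extractor's underside; axes as the extractor's. The nozzle is fully home when its mouth stands on this flange, its origin at this point. It must not be pushed or twisted against the flange, pipe or button with more than 60 N.
- pipe_top (a point): Centre of the pipe's top, 55 mm above the seat. The pipe is 32 mm in diameter with a conical nose, 22 mm across at the tip, over the top 9 mm. It turns only under far more torque than the button may bear. Sliding the nozzle over the button takes about 10 N of push; turning it on the pressed button takes under 0.15 N m.
- button (a joint): Travel of the red spring button, m: 0 = out, 0.004 or more = pressed in by the tube. 7.6 mm across, round end, sticks out 7 mm from the pipe, 30 mm above the seat. Its direction is not measured: 0.15 to 1.0 rad anticlockwise (seen from above) from the extractor's x. Once popped into the hole, further turning shears it, 21 mm off the axis: torque rises steeply; 0.35 N m is enough.
- spare_nozzle: Black round trumpet-shaped nozzle, 68 mm across at its top, 100 mm tall, another tool: leave it alone. Origin: centre of its underside.
- spool: Solder spool standing on end, green flanges 60 mm across, 48 mm tall. Leave it alone. Origin: centre of its underside.
- board_a: Dark circuit board with green terminal blocks, 110 x 150 mm, 26 mm high. Leave it alone. Origin: centre of its underside.
- board_b: A second such circuit board. Leave it alone. Origin: centre of its underside.
- screwdriver: Screwdriver lying on the bench. Leave it alone.
- flux_bottle: Small white bottle with a red cap, 40 mm across, 85 mm tall. Leave it alone. Origin: centre of its underside.

How it is judged:
By the outcome, as a careful person would: the job done as asked, in the order asked, and still so for the second after the job is handed in, with the robot touching nothing.
It also fails if it takes over 64 s, if anything falls off the work surface, if the arm or the gripper's body presses on something with over 40 N, if the wrist force passes 120 N, or if a joint passes its speed limit or range.

## Working session

There is one attempt and no reset: what is moved stays moved. The work goes in short steps, Python scripts to look and compute and a tool call to move; the robot and the scene stay as the last step left them, time stands still between calls to the robot, and variables do not carry over. Pictures are saved under pics/ and viewed, and the job is handed in when it is done.

Besides the shell and the picture viewer there is one more tool, called by a JSON object that holds its "fn" and its "kwargs", one argument or row to a line. carry_out: Moves the arm, as the interface text tells. Its arguments: {"type":"object","properties":{"motion":{"type":"array"},"newtons":{"type":"number"}},"required":["motion"]}

```bash
ls; mkdir -p pics; cat > h.py <<'E'
import numpy as np, cv2
from bench import r
def ray(s,px):
    u=(px[0]-s["cx"])/s["fx"]; v=(px[1]-s["cy"])/s["fy"]
    rd=np.hypot(u,v); rr=rd
    for _ in range(30): rr=rd/(1+s["k1"]*rr*rr)
    k=rr/rd if rd>0 else 1
    d=np.array([u*k,-v*k,-1.0])
    T=np.linalg.inv(np.array(s["world_to_cam"]))
    return T[:3,3],T[:3,:3]@d   # d scaled to unit depth
def pt(s,px,z=None):
    o,d=ray(s,px)
    return o+d*z
def onz(s,px,h):
    o,d=ray(s,px); return o+d*(h-o[2])/d[2]
def tri(a,b):
    A=np.zeros((3,3));B=np.zeros(3)
    for o,d in (a,b):
        d=d/np.linalg.norm(d);P=np.eye(3)-np.outer(d,d);A+=P;B+=P@o
    p=np.linalg.solve(A,B)
    gaps=[np.linalg.norm((np.eye(3)-np.outer(d,d)/(d@d))@(p-o)) for o,d in (a,b)]
    return p,max(gaps)
def proj(s,P):
    c=np.array(s["world_to_cam"])@np.append(P,1);x,y=c[0]/-c[2],-c[1]/-c[2]
    k=1+s["k1"]*(x*x+y*y);return [x*k*s["fx"]+s["cx"],y*k*s["fy"]+s["cy"]]
def cloud(s,m):
    ys,xs=np.nonzero(m&(s["range_z"]>0))
    return np.array([pt(s,(x,y),s["range_z"][y,x]) for x,y in zip(xs,ys)])
E
python3 - <<'E'
from h import *
np.set_printoptions(precision=4,suppress=True)
S={}
for n in("scene","top"):
    s=r.snapshot(n);S[n]=s;cv2.imwrite(f"pics/{n}0.png",s["color"])
    print(n,s["shot"],s["fx"],s["k1"],np.linalg.inv(s["world_to_cam"])[:3,3])
for t in["nozzle","nozzle_head","nozzle_hole","extractor","seat","pipe_top","button","spare_nozzle","spool","board_a","flux_bottle","screwdriver"]:
    rs={}
    for n in S:
        m=r.mark_of(t,S[n]);rs[n]=m
        print(t,n,[(np.round(q["point"],1).tolist(),round(q["p"],2)) for q in m[:2]])
    if rs["scene"] and rs["top"]:
        print("   tri",tri(ray(S["scene"],rs["scene"][0]["point"]),ray(S["top"],rs["top"][0]["point"])))
print(r.state(),r.grasp_offset)
E
```

```text
pics
scene 1 463.02274291332446 0.043055273810816225 [ 1.3051 -0.2037  1.0247]
top 2 353.58605185846113 0.015252500216340885 [0.3859 0.006  1.1305]
nozzle scene [([145.4, 217.2], 0.68), ([131.8, 193.0], 0.44)]
nozzle top [([350.9, 231.1], 0.57)]
   tri (array([ 0.5117, -0.2795, -0.0044]), np.float64(0.0027556841994759293))
nozzle_head scene [([136.1, 192.3], 0.6)]
nozzle_head top [([363.3, 228.8], 0.78)]
   tri (array([ 0.5074, -0.2851,  0.1022]), np.float64(0.006187099960566992))
nozzle_hole scene [([144.6, 214.5], 0.74)]
nozzle_hole top [([352.6, 221.8], 0.75)]
   tri (array([ 0.5357, -0.2762,  0.0384]), np.float64(0.001886644728836323))
extractor scene [([303.1, 173.6], 0.89)]
extractor top [([204.7, 233.6], 0.96)]
   tri (array([ 0.5011,  0.1869, -0.0044]), np.float64(0.0007406689626562737))
seat scene [([303.8, 153.7], 0.73)]
seat top [([201.7, 231.4], 0.82)]
   tri (array([0.4992, 0.1831, 0.0796]), np.float64(0.0011161416661353016))
pipe_top scene [([306.6, 142.7], 0.65)]
pipe_top top [([197.7, 228.3], 0.57)]
   tri (array([0.5029, 0.1867, 0.1256]), np.float64(0.0006783861352766677))Traceback (most recent call last):
  File "<stdin>", line 10, in <module>
ValueError: it knows: board, extractor, flux_bottle, nozzle, nozzle_head, nozzle_hole, pipe_top, screwdriver, seat, spare_nozzle, spool
```

View pics/scene0.png

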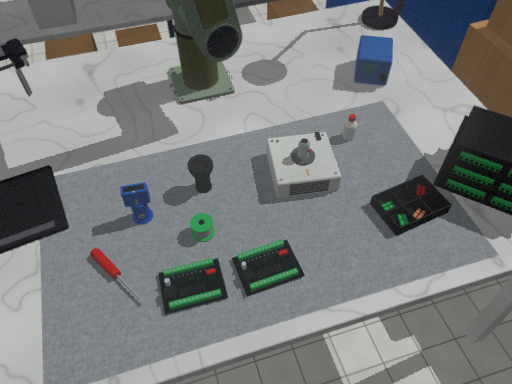

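View pics/top0.png

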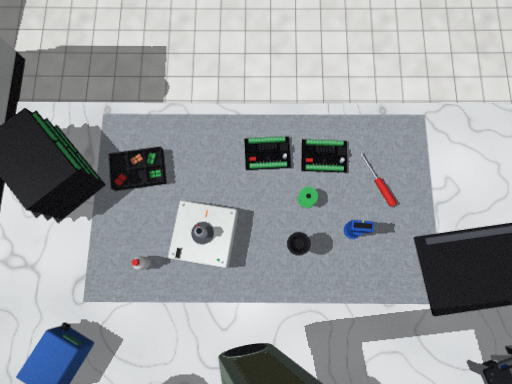

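```bash
python3 - <<'E'
from h import *
S=[cv2.resize(cv2.imread("pics/top0.png")[190:270,320:400],(600,600),interpolation=cv2.INTER_CUBIC)]
cv2.imwrite("pics/nz.png",S[0])
cv2.imwrite("pics/ex.png",cv2.resize(cv2.imread("pics/top0.png")[180:280,150:250],(600,600),interpolation=cv2.INTER_CUBIC))
print(r.state(),r.grasp_offset)
E
```

```text
{'time': 0.7, 'joints': array([-1.38752008e+00,  2.06555674e-01,  1.54148642e+00,  5.36867762e-06,
        1.39351916e+00, -1.50496472e-01]), 'joint_velocities': array([ 0.00091128,  0.00130778, -0.00032979, -0.0012154 , -0.00103956,
       -0.00025222]), 'effort': array([-1.24989224e-04, -3.70753562e+01, -2.81687379e+01,  6.97070500e-02,
        2.74649734e-02, -1.51096867e-05]), 'ee_pos': array([ 0.18836868, -0.54327305,  0.30267833]), 'tool_rot': array([9.86106840e-01, 1.66112312e-01, 2.89925554e-06, 1.56560946e-05]), 'force': array([0.1347067 , 0.59677679, 0.42398431]), 'wrist_torque': array([0.05341961, 0.00681731, 0.00892947]), 'width': 1.0036083579975081} 0.0784
```

View pics/nz.png

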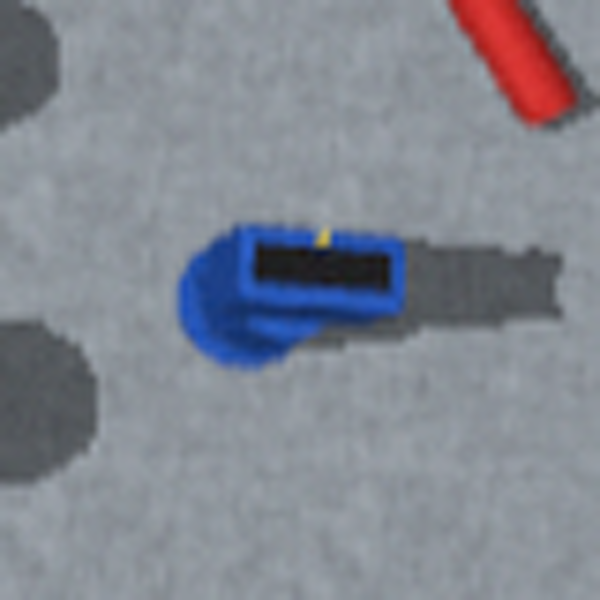

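View pics/ex.png

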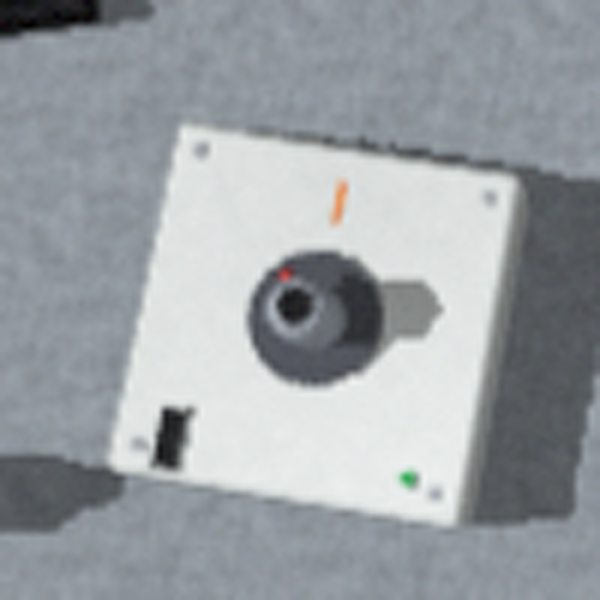

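The top view (image up = +x, left = +y) shows the nozzle with its yellow mark toward +x at a yaw of about -5°. The button appears at about (197,225) px, at a yaw of about +23°. I'll move over the nozzle and measure more precisely with the wrist camera.

{"fn": "carry_out", "kwargs": {
  "motion": [
    [[3, 2.4, 0], 6, 9.4],
    [[3, 2.4, 0], 7, 9.4],
    [[3, 2.4, 0], 7, 9.4],
    [[3, 2.4, 0], 7, 9.4],
    [[3, 2.4, 0], 7, 9.4],
    [[3, 2.4, 0], 7, 9.4],
    [[3, 2.4, 0], 7, 9.4],
    [[3, 2.4, 0], 7, 9.4]
  ],
  "newtons": 20
}}

```text
time: 1.37
ee_pos: [0.4296, -0.3499, 0.303]
tool_rot: [0.796, 0.605, 0.0, 0.0]
force: [0.8, -0.7, -0.4]
width: 0.999
```

{"fn": "carry_out", "kwargs": {
  "motion": [
    [[3, 2.4, 0], 6, 9.4],
    [[0, 0, 0], 5, 9.4],
    [[0, 0, 0], 0, 9.4],
    [[0, 0, 0], 0, 9.4]
  ]
}}

```text
time: 1.7
ee_pos: [0.4585, -0.327, 0.3026]
tool_rot: [0.737, 0.676, -0.0, -0.0]
force: [-0.2, 0.2, 0.1]
width: 1.001
```

```bash
cat > w.py <<'E'
from h import *
import sys
np.set_printoptions(precision=4,suppress=True)
s=r.snapshot("wrist");cv2.imwrite("pics/%s.png"%sys.argv[1],s["color"])
T=np.linalg.inv(s["world_to_cam"]);print("cam",T[:3,3],"look",-T[:3,2])
for t in sys.argv[2:]:
    for q in r.mark_of(t,s)[:2]:
        x=q["point"];d=s["range_z"][int(round(x[1])),int(round(x[0]))] if 0<=x[0]<511 and 0<=x[1]<383 else 0
        print(t,np.round(x,1),round(q["p"],2),"depth pt",pt(s,x,d))
import pickle
pickle.dump({k:(np.array(v)) for k,v in s.items()},open("pics/%s.pkl"%sys.argv[1],"wb"))
st=r.state();print(st["time"],st["ee_pos"],st["force"],st["wrist_torque"],st["width"],st["joints"])
q=st["tool_rot"];print("jaw yaw",np.degrees(2*np.arctan2(q[1],q[0]))-90)
E
python3 w.py w1 nozzle nozzle_head nozzle_hole
```

```text
cam [ 0.4652 -0.2469  0.3845] look [-0.0246 -0.2722 -0.9619]
nozzle [293.4 134. ] 0.82 depth pt [ 0.499  -0.2757  0.1166]
nozzle_head [305.5 138.8] 0.9 depth pt [ 0.5088 -0.2802  0.1228]
1.9 [ 0.4575 -0.3282  0.3026] [-1.006   0.2963  0.2485] [-0.0543 -0.0648  0.0107] 1.0011050030798287 [-0.7758  0.1815  1.5713 -0.0002  1.3889 -0.6876]
jaw yaw -5.053103446010326
```

View pics/w1.png

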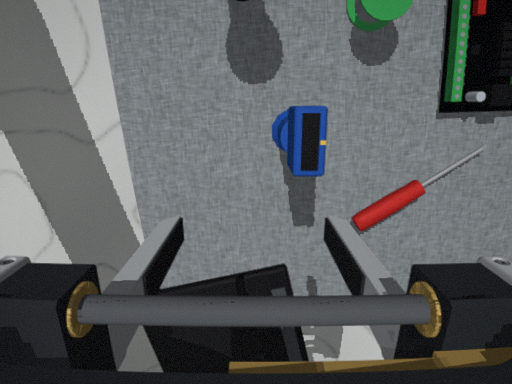

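The wrist view shows the head top at (290–327, 106–175) px, with the yellow mark at (323,142), close to aligned with the jaws. I'll fit the top rectangle.

```bash
python3 - <<'E'
from h import *
import pickle
s=pickle.load(open("pics/w1.pkl","rb"))
c=s["color"].astype(int);m=np.zeros(c.shape[:2],bool);m[95:190,265:340]=1
P=cloud(s,m);t=P[P[:,2]>0.115]
print(len(t),t[:,2].mean(),np.median(t[:,2]))
rc=cv2.minAreaRect((t[:,:2]*1000).astype(np.float32));print(rc)
# color mask tri check
q=c[:,:,0]-c[:,:,2]>40; 
y=(c[:,:,2]>150)&(c[:,:,1]>120)&(c[:,:,0]<110);y&=m
ys,xs=np.nonzero(y);print("yellow",xs.mean(),ys.mean(),onz(s,(xs.mean(),ys.mean()),.122))
for k in [(290,106),(325,106),(290,175),(325,175)]: print(onz(s,k,.122))
E
```

```text
2343 0.12178612016581854 0.12194915460502936
((512.927490234375, -283.97821044921875), (63.82163619995117, 30.450275421142578), 85.19610595703125)
yellow 323.0 142.45454545454547 [ 0.52452729 -0.28487947  0.122     ]
[ 0.4965858  -0.25066734  0.122     ]
[ 0.52713271 -0.2531417   0.122     ]
[ 0.49322999 -0.31244623  0.122     ]
[ 0.52567629 -0.31522094  0.122     ]
```

{"fn": "carry_out", "kwargs": {
  "motion": [
    [[2.8, 2.3, 0], 0, 9.4],
    [[2.7, 2.2, 0], 0, 9.4],
    [[0, 0, -3], 0, 9.4],
    [[0, 0, -3], 0, 9.4],
    [[0, 0, -3], 0, 9.4],
    [[0, 0, -2.4], 0, 9.4],
    [[0, 0, -1], 0, 9.4],
    [[0, 0, 0], 0, 9.4]
  ]
}}

```text
time: 2.57
ee_pos: [0.5113, -0.2818, 0.1755]
tool_rot: [0.737, 0.676, -0.001, -0.003]
force: [0.2, 0.5, -0.5]
width: 0.998
```

```bash
python3 w.py w2 nozzle_head
```

```text
cam [ 0.5184 -0.2021  0.2577] look [-0.0294 -0.2681 -0.963 ]
nozzle_head [256.4 246.2] 0.61 depth pt [ 0.513  -0.2714  0.1219]
2.6667 [ 0.5135 -0.2832  0.1795] [ 0.9987 -0.3653 -0.7224] [-0.0827 -0.0609  0.0112] 1.000459559729325 [-0.6516  0.3565  1.6232  0.      1.1608 -0.565 ]
jaw yaw -4.9577232939033
```

View pics/w2.png

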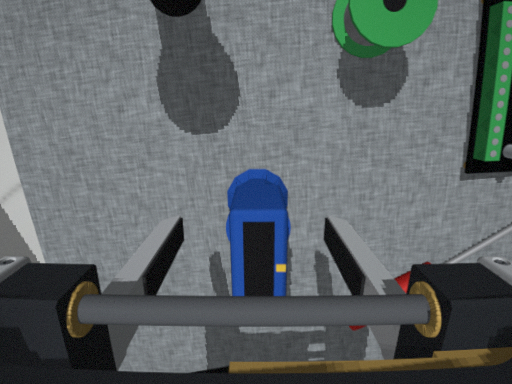

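The head sits centred between the fingers (columns 232–287 between 182 and 325). I'll close on it.

{"fn": "carry_out", "kwargs": {
  "motion": [
    [[0, 0, 0], 0, 5],
    [[0, 0, 0], 0, 4],
    [[0, 0, 0], 0, 3.4],
    [[0, 0, 0], 0, 2.8],
    [[0, 0, 0], 0, 2],
    [[0, 0, 0], 0, 2],
    [[0, 0, 0], 0, 2],
    [[0, 0, 0], 0, 2]
  ],
  "newtons": 30
}}

```text
time: 3.33
ee_pos: [0.5134, -0.2822, 0.1786]
tool_rot: [0.737, 0.676, 0.0, -0.0]
force: [-0.6, -0.8, 0.3]
width: 0.467
```

{"fn": "carry_out", "kwargs": {
  "motion": [
    [[0, 0, 0], 0, 2],
    [[0, 0, 0.5], 0, 2],
    [[0, 0, 1.5], 0, 2],
    [[0, 0, 2], 0, 2],
    [[0, 0, 2], 0, 2],
    [[0, 0, 2], 0, 2],
    [[0, 0, 2], 0, 2],
    [[0, 0, 0], 0, 2]
  ]
}}

```text
time: 4.0
ee_pos: [0.5152, -0.2835, 0.2836]
tool_rot: [0.736, 0.676, 0.001, 0.004]
force: [0.9, -0.2, -1.1]
width: 0.319
```

```bash
python3 w.py w3 nozzle_head; python3 - <<'E'
from h import *
np.set_printoptions(precision=4,suppress=True)
for n in("scene","top"):
    s=r.snapshot(n);cv2.imwrite(f"pics/{n}3.png",s["color"])
    for t in("pipe_top","seat","extractor"):
        for q in r.mark_of(t,s)[:1]:
            x=q["point"];print(n,t,np.round(x,1),round(q["p"],2),onz(s,x,{"pipe_top":.125,"seat":.07,"extractor":0}[t]))
    # extractor top face cloud
    m=r.masks_of("extractor",s)[0]["pixels"];P=cloud(s,m);t=P[(P[:,2]>.058)&(P[:,2]<.068)]
    print(n,"box top",len(t),np.median(t[:,2]),cv2.minAreaRect((t[:,:2]*1000).astype(np.float32)))
    t=P[P[:,2]>.08];print("pipe pts",len(t),t.mean(0),t[:,2].max());
    c=s["color"].astype(int);red=(c[:,:,2]>130)&(c[:,:,1]<90)&(c[:,:,0]<90)
    k=cv2.dilate(m.astype(np.uint8),np.ones((7,7)))>0
    ys,xs=np.nonzero(red&k);print("red",list(zip(xs,ys)),c[ys,xs].tolist())
    for x,y in zip(xs,ys):print(onz(s,(x,y),.1), s["range_z"][y,x] and pt(s,(x,y),s["range_z"][y,x]))
E
```

```text
cam [ 0.5211 -0.203   0.3651] look [-0.017  -0.277  -0.9607]
nozzle_head [252.3 240.6] 0.82 depth pt [ 0.5155 -0.2733  0.2237]
nozzle_head [374.6 217.8] 0.56 depth pt [ 0.6702 -0.3603  0.0128]
4.1 [ 0.5135 -0.2824  0.279 ] [-0.1328  0.7043 -1.5846] [ 0.0019 -0.0469 -0.0009] 0.3185083931043104 [-0.6504  0.2486  1.5404 -0.      1.3512 -0.5653]
jaw yaw -4.874405497807146
scene pipe_top [308.  141.5] 0.55 [0.4994 0.193  0.125 ]
scene seat [306.3 156.6] 0.91 [0.5036 0.1908 0.07  ]
scene extractor [299.1 175.4] 0.86 [0.5074 0.1724 0.    ]
scene box top 2441 0.06487954964559695 ((495.0595703125, 183.18304443359375), (180.2655487060547, 184.9307403564453), 81.16647338867188)
pipe pts 192 [0.5025 0.1802 0.1098] 0.12973908510815146
red [(np.int64(308), np.int64(149)), (np.int64(309), np.int64(149)), (np.int64(308), np.int64(150)), (np.int64(309), np.int64(150))] [[83, 84, 138], [85, 84, 139], [63, 66, 145], [70, 71, 171]]
[0.5038 0.1933 0.1   ] [0.505  0.1927 0.1014]
[0.5047 0.1959 0.1   ] [0.5096 0.1934 0.1058]
[0.5073 0.1919 0.1   ] [0.5104 0.1904 0.1036]
[0.5082 0.1945 0.1   ] [0.5117 0.1927 0.104 ]
top pipe_top [199.  231.2] 0.57 [0.4946 0.1821 0.125 ]
top seat [203.1 230.2] 0.78 [0.5035 0.1796 0.07  ]
top extractor [204.4 233.7] 0.7 [0.5001 0.1864 0.    ]
top box top 2909 0.06466310244269602 ((495.76177978515625, 181.9680633544922), (179.9658203125, 180.29644775390625), 80.95355224609375)
pipe pts 120 [0.4941 0.1791 0.1184] 0.13096704866366649
red [(np.int64(197), np.int64(225))] [[63, 62, 178]]
[0.5154 0.1931 0.1   ] [0.5146 0.1919 0.1064]
```

View pics/scene3.png

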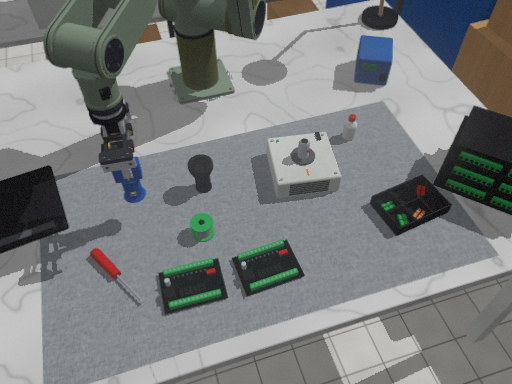

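The nozzle is held and lifted clear (opening 30 mm). I'll carry it toward the extractor at height, stopping short so the wrist camera can see the pipe.

{"fn": "carry_out", "kwargs": {
  "motion": [
    [[0, 0, 2], 0, 2],
    [[0, 1, 2.5], 0, 2],
    [[0, 2, 2], 0, 2],
    [[-0.2, 3, 0.5], 0, 2],
    [[-0.2, 3.5, 0], 0, 2],
    [[-0.2, 3.5, 0], 0, 2],
    [[-0.2, 3.5, 0], 0, 2],
    [[-0.2, 3.5, 0], 0, 2]
  ]
}}

```text
time: 5.27
ee_pos: [0.503, -0.0808, 0.3489]
tool_rot: [0.737, 0.676, 0.0, 0.0]
force: [1.3, 0.1, -1.5]
width: 0.311
```

{"fn": "carry_out", "kwargs": {
  "motion": [
    [[-0.2, 3.5, 0], 0, 2],
    [[-0.2, 3.5, 0], 0, 2],
    [[-0.2, 3.5, 0], 0, 2],
    [[-0.2, 3, 0], 0, 2],
    [[-0.2, 2, 0], 0, 2],
    [[0, 1, 0], 0, 2],
    [[0, 0, 0], 0, 2],
    [[0, 0, 0], 0, 2]
  ]
}}

```text
time: 5.93
ee_pos: [0.4935, 0.0824, 0.3487]
tool_rot: [0.736, 0.677, -0.0, 0.0]
force: [1.2, 0.1, -1.3]
width: 0.319
```

```bash
python3 w.py w4 pipe_top seat extractor
```

```text
cam [0.5    0.1626 0.4305] look [-0.0234 -0.2729 -0.9618]
pipe_top [248.6  85.1] 0.67 depth pt [0.4966 0.1818 0.1245]
seat [249.3  88.1] 0.8 depth pt [0.4971 0.1788 0.1258]
extractor [250.5  88.9] 0.92 depth pt [0.4982 0.178  0.1247]
6.1333 [0.4936 0.0814 0.3486] [-0.4775 -0.0808 -1.4665] [-0.0356 -0.0583 -0.0222] 0.3183531819061746 [-0.0095  0.012   1.6608 -0.0004  1.469   0.0777]
jaw yaw -4.992823832552432
```

View pics/w4.png

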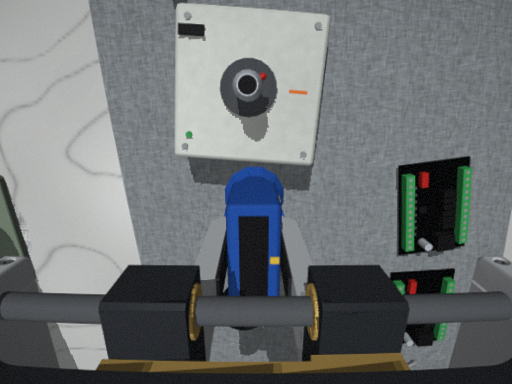

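The pipe top shows at (248,85), the button at (264,76) and the orange mark at (298,92). I'll measure these and the position of the nozzle head in the grip.

```bash
python3 - <<'E'
from h import *
import pickle
np.set_printoptions(precision=4,suppress=True)
s=pickle.load(open("pics/w4.pkl","rb"));c=s["color"].astype(int)
m=np.zeros(c.shape[:2],bool);m[0:185,165:335]=1
P=cloud(s,m);t=P[(P[:,2]>.058)&(P[:,2]<.068)];print("box",cv2.minAreaRect((t[:,:2]*1000).astype(np.float32)),np.median(t[:,2]))
# flange top
f=P[(P[:,2]>.0685)&(P[:,2]<.0725)];print("flange",len(f),cv2.minEnclosingCircle((f[:,:2]*1000).astype(np.float32)))
for zl,zh in((.121,.128),(.095,.105),(.105,.115)):
    p=P[(P[:,2]>zl)&(P[:,2]<zh)];print(zl,len(p),p.mean(0),cv2.minEnclosingCircle((p[:,:2]*1000).astype(np.float32)),p[:,2].max())
red=(c[:,:,2]>120)&(c[:,:,1]<80)&(c[:,:,0]<80)&m
ys,xs=np.nonzero(red);px=(xs.mean(),ys.mean());print("red",len(xs),px,onz(s,px,.1),onz(s,px,.104))
for x,y in zip(xs,ys):print((x,y),pt(s,(x,y),s["range_z"][y,x]))
ora=(c[:,:,2]>180)&(c[:,:,1]<170)&(c[:,:,0]<110)&m&~red
ys,xs=np.nonzero(ora);print("orange",onz(s,(xs.mean(),ys.mean()),.064))
# rim by colour
cv2.imwrite("pics/w4p.png",cv2.resize(s["color"][45:130,205:305],(800,680),interpolation=cv2.INTER_CUBIC))
m2=np.zeros(c.shape[:2],bool);m2[190:300,220:290]=1
b=(c[:,:,0]-c[:,:,2]>40)
Q=cloud(s,m2&((b)|(c.max(2)<60)));t=Q[(Q[:,2]>.285)&(Q[:,2]<.298)]
print("head",len(t),np.median(t[:,2]),t.min(0),t.max(0),cv2.minAreaRect((t[:,:2]*1000).astype(np.float32)))
E
```

```text
box ((495.1532287597656, 182.42694091796875), (180.35862731933594, 180.05685424804688), 80.87305450439453) 0.06378883688333925
flange 1826 ((470.7157897949219, 208.57000732421875), 69.27842712402344)
0.121 530 [0.4951 0.1825 0.1245] ((495.0099792480469, 182.4781951904297), 13.170685768127441) 0.12723350364547115
0.095 40 [0.5118 0.1907 0.1024] ((502.9141845703125, 180.63381958007812), 17.38233757019043) 0.10477372332823331
0.105 4 [0.4966 0.1785 0.1115] ((495.141845703125, 182.60643005371094), 15.53815746307373) 0.11479542984673302
red 26 (np.float64(262.38461538461536), np.float64(75.07692307692308)) [0.512  0.1924 0.1   ] [0.5118 0.192  0.104 ]
(np.int64(261), np.int64(73)) [0.5107 0.1945 0.1009]
(np.int64(262), np.int64(73)) [0.5117 0.1943 0.1018]
(np.int64(263), np.int64(73)) [0.5127 0.1942 0.1027]
(np.int64(264), np.int64(73)) [0.5138 0.1942 0.1017]
(np.int64(260), np.int64(74)) [0.5095 0.1936 0.101 ]
(np.int64(261), np.int64(74)) [0.5106 0.1935 0.1005]
(np.int64(262), np.int64(74)) [0.5116 0.1934 0.1014]
(np.int64(263), np.int64(74)) [0.5126 0.1931 0.1034]
(np.int64(264), np.in
[... 438 characters left out ...]
93 0.1913 0.1034]
(np.int64(261), np.int64(76)) [0.5103 0.1912 0.1047]
(np.int64(262), np.int64(76)) [0.5114 0.1912 0.1036]
(np.int64(263), np.int64(76)) [0.5124 0.191  0.1043]
(np.int64(264), np.int64(76)) [0.5135 0.191  0.1032]
(np.int64(261), np.int64(77)) [0.5103 0.1903 0.1033]
(np.int64(262), np.int64(77)) [0.5113 0.1902 0.1027]
(np.int64(263), np.int64(77)) [0.5123 0.19   0.1048]
(np.int64(264), np.int64(77)) [0.5135 0.1901 0.1025]
(np.int64(262), np.int64(78)) [0.5112 0.1892 0.1032]
orange [0.5543 0.1733 0.064 ]
head 4941 0.28782865120107165 [0.4763 0.056  0.285 ] [0.51   0.1135 0.2979] ((493.2867126464844, 85.10087585449219), (56.054595947265625, 32.5424919128418), 85.26892852783203)
```

View pics/w4p.png

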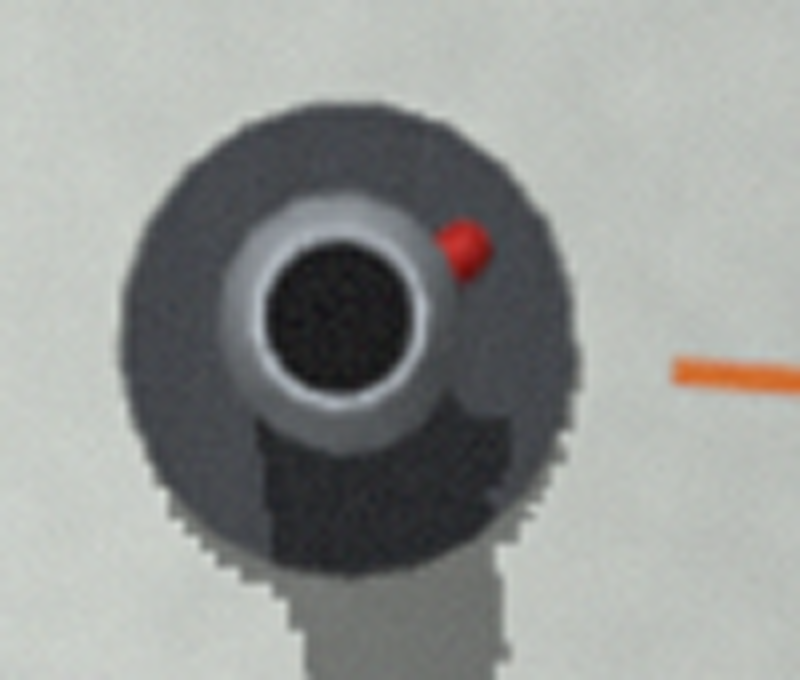

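Pipe axis is at (0.4951, 0.1825) with its top at about 0.125, and the button yaw is about +29.5° (38° from the extractor's x, inside the stated range). The hole sits at -5°, so the twist will be about 34°. The nozzle lies about 1.1 mm toward -y from the TCP. Next I'll move over the pipe.

{"fn": "carry_out", "kwargs": {
  "motion": [
    [[0.04, 1.5, 0], 0, 2],
    [[0.04, 2.5, 0], 0, 2],
    [[0.04, 2.7, 0], 0, 2],
    [[0.04, 2.0, 0], 0, 2],
    [[0.02, 1.5, 0], 0, 2],
    [[0, 0, 0], 0, 2],
    [[0, 0, 0], 0, 2],
    [[0, 0, -2], 0, 2]
  ]
}}

```text
time: 6.8
ee_pos: [0.4977, 0.1841, 0.3327]
tool_rot: [0.737, 0.676, 0.004, 0.003]
force: [1.4, -0.2, -1.1]
width: 0.32
```

{"fn": "carry_out", "kwargs": {
  "motion": [
    [[0, 0, -2], 0, 2],
    [[0, 0, 0], 0, 2],
    [[0, 0, 0], 0, 2],
    [[0, 0, 0], 0, 2]
  ]
}}

```text
time: 7.13
ee_pos: [0.4958, 0.1839, 0.3096]
tool_rot: [0.737, 0.676, 0.0, 0.0]
force: [0.5, 0.0, -0.9]
width: 0.318
```

```bash
python3 w.py w5; python3 - <<'E'
from h import *
for n in("scene","top"):
    s=r.snapshot(n);cv2.imwrite(f"pics/{n}5.png",s["color"])
    if n=="scene":
        cv2.imwrite("pics/s5c.png",cv2.resize(s["color"][60:200,240:360],(600,700)[::1],interpolation=cv2.INTER_CUBIC)[:600])
E
```

```text
cam [0.5023 0.264  0.3914] look [-0.0231 -0.2719 -0.962 ]
7.1833 [0.496  0.1841 0.3101] [-0.07   -0.4592 -1.8974] [-0.0244 -0.0807  0.0046] 0.3154158421908563 [ 0.1919  0.1018  1.646  -0.0001  1.3914  0.2781]
jaw yaw -4.940299610474597
```

View pics/s5c.png

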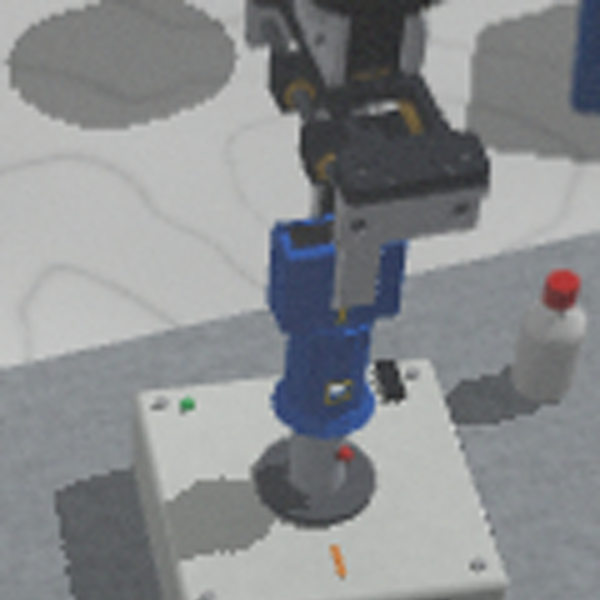

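View pics/w5.png

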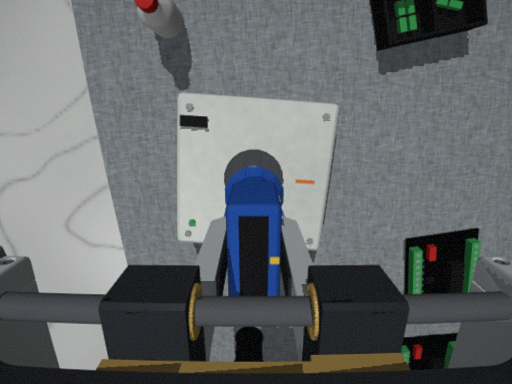

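The nozzle is aligned over the pipe, with the mouth just above the tip. I'll descend in small steps and check the force each time.

{"fn": "carry_out", "kwargs": {
  "motion": [
    [[-0.04, 0, -0.4], 0, 2],
    [[0, 0, -0.4], 0, 2],
    [[0, 0, -0.4], 0, 2],
    [[0, 0, -0.3], 0, 2],
    [[0, 0, 0], 0, 2],
    [[0, 0, 0], 0, 2]
  ]
}}

```text
time: 7.78
ee_pos: [0.4945, 0.1847, 0.2931]
tool_rot: [0.737, 0.676, -0.0, -0.0]
force: [-0.3, -0.2, -1.9]
width: 0.319
```

{"fn": "carry_out", "kwargs": {
  "motion": [
    [[0, 0, -0.3], 0, 2],
    [[0, 0, -0.3], 0, 2],
    [[0, 0, -0.2], 0, 2],
    [[0, 0, 0], 0, 2],
    [[0, 0, 0], 0, 2]
  ]
}}

```text
time: 8.2
ee_pos: [0.4947, 0.1847, 0.2854]
tool_rot: [0.737, 0.676, -0.0, -0.0]
force: [-1.0, 0.4, -1.8]
width: 0.32
```

{"fn": "carry_out", "kwargs": {
  "motion": [
    [[0, 0, -0.2], 0, 2],
    [[0, 0, -0.2], 0, 2],
    [[0, 0, -0.2], 0, 2],
    [[0, 0, -0.2], 0, 2],
    [[0, 0, 0], 0, 2]
  ]
}}

```text
time: 8.62
ee_pos: [0.4957, 0.185, 0.2784]
tool_rot: [0.737, 0.676, 0.001, 0.001]
force: [2.5, 0.0, 1.0]
width: 0.314
```

{"fn": "carry_out", "kwargs": {
  "motion": [
    [[0, 0, -0.2], 0, 2],
    [[0, 0, -0.2], 0, 2],
    [[0, 0, -0.2], 0, 2],
    [[0, 0, 0], 0, 2]
  ]
}}

```text
time: 8.95
ee_pos: [0.4958, 0.1848, 0.2726]
tool_rot: [0.737, 0.676, 0.001, 0.001]
force: [3.0, 0.5, -1.7]
width: 0.315
```

{"fn": "carry_out", "kwargs": {
  "motion": [
    [[0, 0, -0.2], 0, 2],
    [[0, 0, -0.2], 0, 2],
    [[0, 0, -0.2], 0, 2],
    [[0, 0, -0.2], 0, 2],
    [[0, 0, 0], 0, 2]
  ]
}}

```text
time: 9.37
ee_pos: [0.4955, 0.1849, 0.263]
tool_rot: [0.737, 0.676, 0.001, 0.001]
force: [6.5, 2.3, -3.4]
width: 0.32
```

{"fn": "carry_out", "kwargs": {
  "motion": [
    [[0, 0, -0.2], 0, 2],
    [[0, 0, -0.2], 0, 2],
    [[0, 0, -0.2], 0, 2],
    [[0, 0, 0], 0, 2],
    [[0, 0, 0], 0, 2]
  ]
}}

```text
time: 9.78
ee_pos: [0.4955, 0.185, 0.2569]
tool_rot: [0.737, 0.676, 0.001, 0.0]
force: [6.0, 3.0, -2.7]
width: 0.315
```

```bash
python3 w.py w6;  python3 - <<'E'
from h import *
s=r.snapshot("scene");cv2.imwrite("pics/s6c.png",cv2.resize(s["color"][60:200,240:360],(600,700)[::1],interpolation=cv2.INTER_CUBIC)[100:])
E
```

```text
cam [0.5018 0.265  0.3388] look [-0.0219 -0.2712 -0.9623]
9.8333 [0.4955 0.1849 0.2568] [ 6.5517  3.5998 -2.0455] [ 0.6178 -1.7355 -0.0024] 0.3164619699359273 [0.1933 0.1509 1.7055 0.0004 1.2831 0.2785]
jaw yaw -4.884771277060892
```

View pics/s6c.png

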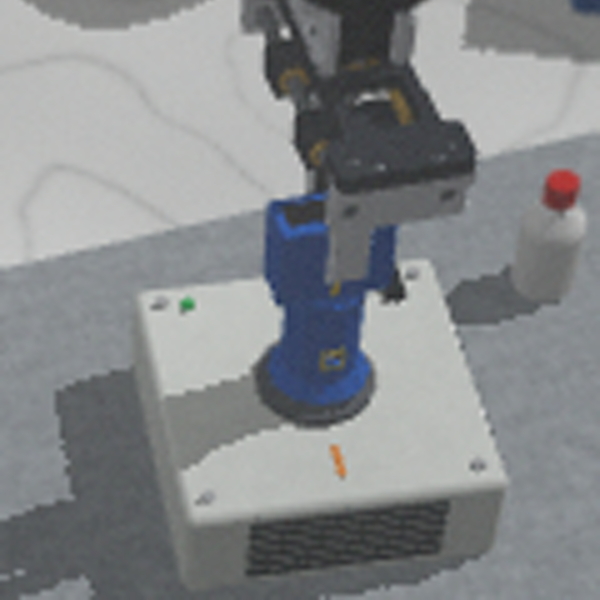

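The side force of about 7 N points along the button's direction, so it's the spring pressing on the tube. About 8 mm remains.

{"fn": "carry_out", "kwargs": {
  "motion": [
    [[0, 0, -0.2], 0, 2],
    [[0, 0, -0.2], 0, 2],
    [[0, 0, -0.1], 0, 2],
    [[0, 0, -0.1], 0, 2],
    [[0, 0, 0], 0, 2]
  ]
}}

```text
time: 10.3
ee_pos: [0.4957, 0.1851, 0.2529]
tool_rot: [0.737, 0.676, 0.001, 0.0]
force: [3.7, 1.8, 6.5]
width: 0.319
```

{"fn": "carry_out", "kwargs": {
  "motion": [
    [[0, 0, -0.1], 0, 2],
    [[0, 0, 0], 0, 2]
  ]
}}

```text
time: 10.47
ee_pos: [0.4958, 0.1852, 0.2528]
tool_rot: [0.737, 0.676, 0.001, 0.001]
force: [1.9, 0.7, 10.5]
width: 0.316
```

{"fn": "carry_out", "kwargs": {
  "motion": [
    [[0, 0, -0.1], 0, 2],
    [[0, 0, 0], 0, 2]
  ]
}}

```text
time: 10.63
ee_pos: [0.4959, 0.1852, 0.2527]
tool_rot: [0.736, 0.676, 0.002, 0.001]
force: [1.4, 1.1, 15.1]
width: 0.314
```

The push rises to 15 N with the TCP at 0.2527, where I expected about 0.2486. I'll check whether the nozzle is home or hung up before pushing further.

```bash
python3 w.py w7; python3 - <<'E'
from h import *
import pickle
np.set_printoptions(precision=4,suppress=True)
for k in("w2","w3","w4","w5","w6","w7"):
    s=pickle.load(open(f"pics/{k}.pkl","rb"));c=s["color"].astype(int)
    m=np.zeros(c.shape[:2],bool);m[180:300,222:292]=1
    P=cloud(s,m&(c[:,:,0]-c[:,:,2]>40));T=np.linalg.inv(s["world_to_cam"])
    zt=P[:,2];h,e=np.histogram(zt,np.arange(zt.min(),zt.max()+.001,.001));
    i=len(h)-1-np.argmax(h[::-1]>60); top=np.median(zt[zt>e[i]-.003]); q=P[zt>top-.003]
    print(k,"cam z",T[2,3],"head top",top, "rel cam",top-T[2,3],len(q), "plane",np.linalg.lstsq(np.c_[q[:,:2]-q[:,:2].mean(0),np.ones(len(q))],q[:,2],rcond=None)[0], q[:,1].max(),q[:,0].min(),q[:,0].max())
s=pickle.load(open("pics/w7.pkl","rb"))
for n in("scene","top"):
    s=r.snapshot(n)
    if n=="scene": cv2.imwrite("pics/s7c.png",cv2.resize(s["color"][100:180,260:340],(600,600),interpolation=cv2.INTER_CUBIC))
    m=r.masks_of("nozzle",s)
    if m:
        P=cloud(s,m[0]["pixels"]);print(n,len(P),np.sort(P[:,2])[[5,20,-20,-5]])
E
```

```text
cam [0.5021 0.2652 0.3347] look [-0.0207 -0.2709 -0.9624]
10.6833 [0.4959 0.1852 0.2527] [ 0.9912  1.2678 14.3245] [ 0.1942 -0.0028 -0.008 ] 0.31348482416622897 [0.1937 0.1557 1.7092 0.0005 1.2733 0.2784]
jaw yaw -4.866312621652497
w2 cam z 0.2576570129228971 head top 0.12165839062040133 rel cam -0.13599862230249576 2636 plane [-0.0039 -0.0104  0.1215] -0.2505962658079745 0.4969813268002401 0.5298402510650408
w3 cam z 0.365104714280756 head top 0.2222660388126243 rel cam -0.14283867546813173 2588 plane [ 0.0097 -0.0136  0.2221] -0.25263767095166006 0.49901374295000395 0.5321110955909915
w4 cam z 0.4304769411707034 head top 0.28737818945988536 rel cam -0.14309875171081804 2588 plane [ 0.004  -0.0099  0.2873] 0.11351698068695677 0.4762534326594588 0.509969548088729
w5 cam z 0.391442456837644 head top 0.24827860876755173 rel cam -0.14316384807009228 2560 plane [ 0.0061 -0.0106  0.2482] 0.21519517471895572 0.4791726667581407 0.5123416154686778
w6 cam z 0.33884237568737274 head top 0.19562716523143187 rel cam -0.14321521045594088 2562 plane [ 0.0056 -0.0057  0.1955] 0.2162309458128332 0.4788644924499225 0.5121047590326724
w7 cam z 0.33469395649703226 head top 0.1914808574041369 rel cam -0.14321309909289537 2551 plane [ 0.006  -0.0097  0.1914] 0.21643671063527967 0.47947626089851025 0.5125727406441187
scene 636 [0.0721 0.0751 0.1935 0.1957]
top 181 [0.0715 0.0746 0.1938 0.1954]
```

View pics/s7c.png

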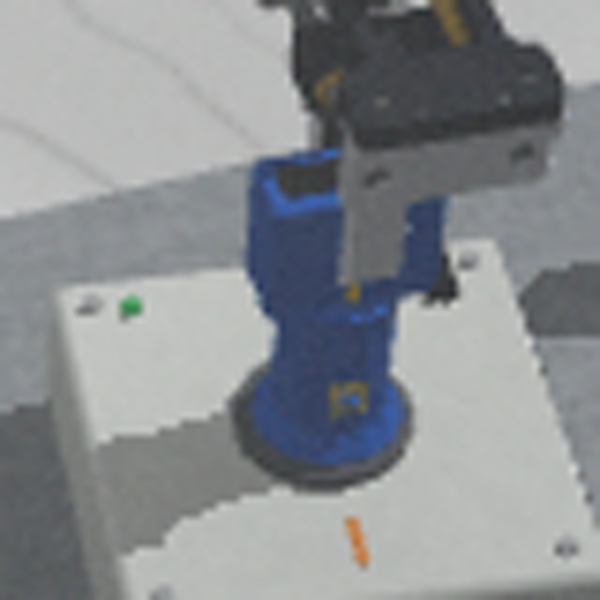

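View pics/w7.png

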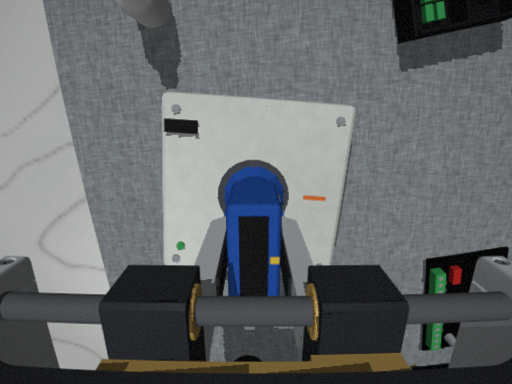

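It's home: the head top is at 0.1915 (seat 0.070 + 0.122) and the mouth sits on the flange. The nozzle had slipped a few mm in the grip when I started lifting before the fingers finished closing, which explains the offset. I'll ease the push and start twisting.

{"fn": "carry_out", "kwargs": {
  "motion": [
    [[0, 0, 0.2], 0, 2],
    [[0, 0, 0], 3, 2],
    [[0, 0, 0], 3, 2],
    [[0, 0, 0], 3, 2],
    [[0, 0, 0], 0, 2]
  ]
}}

```text
time: 11.3
ee_pos: [0.4954, 0.1853, 0.2528]
tool_rot: [0.681, 0.733, 0.001, 0.0]
force: [3.7, 2.2, 6.9]
width: 0.317
```

```bash
cat > st.py <<'E'
from bench import r
import numpy as np
np.set_printoptions(precision=3,suppress=True)
st=r.state();q=st["tool_rot"];print(st["time"],st["ee_pos"],"F",st["force"],"M",st["wrist_torque"],"yaw",np.degrees(2*np.arctan2(q[1],q[0]))-90,"j6 eff",st["effort"][5])
E
python3 st.py
```

```text
11.3 [0.495 0.185 0.253] F [3.693 2.168 6.923] M [ 0.569 -0.747  0.123] yaw 4.218752642058234 j6 eff -0.22718547843396664
```

{"fn": "carry_out", "kwargs": {
  "motion": [
    [[0, 0, 0], 3, 2],
    [[0, 0, 0], 3, 2],
    [[0, 0, 0], 3, 2],
    [[0, 0, 0], 0, 2]
  ]
}}

```text
time: 11.63
ee_pos: [0.4949, 0.1853, 0.2528]
tool_rot: [0.621, 0.784, 0.001, -0.0]
force: [1.0, 2.5, 8.0]
width: 0.317
```

```bash
python3 st.py
```

```text
11.6333 [0.495 0.185 0.253] F [1.001 2.487 7.986] M [ 0.533 -0.403  0.189] yaw 13.247944702202858 j6 eff -0.0679311971180141
```

{"fn": "carry_out", "kwargs": {
  "motion": [
    [[0, 0, 0], 2, 2],
    [[0, 0, 0], 2, 2],
    [[0, 0, 0], 2, 2],
    [[0, 0, 0], 0, 2]
  ]
}}

```text
time: 11.97
ee_pos: [0.4942, 0.1852, 0.2528]
tool_rot: [0.579, 0.815, -0.0, -0.001]
force: [-0.1, 1.6, 9.4]
width: 0.318
```

```bash
python3 st.py
```

```text
11.9667 [0.494 0.185 0.253] F [-0.108  1.606  9.395] M [ 0.386 -0.022  0.003] yaw 19.187665551380675 j6 eff -0.2024561120197177
```

{"fn": "carry_out", "kwargs": {
  "motion": [
    [[0, 0, 0], 2, 2],
    [[0, 0, 0], 1, 2],
    [[0, 0, 0], 1, 2],
    [[0, 0, 0], 0, 2]
  ]
}}

```text
time: 12.3
ee_pos: [0.4942, 0.1848, 0.2527]
tool_rot: [0.551, 0.835, -0.0, -0.001]
force: [-0.3, 0.5, 10.1]
width: 0.317
```

```bash
cat > look.py <<'E'
from h import *
import sys
s=r.snapshot("scene");cv2.imwrite(f"pics/{sys.argv[1]}.png",cv2.resize(s["color"][110:170,270:350],(800,600),interpolation=cv2.INTER_CUBIC))
c=s["color"].astype(int);red=(c[:,:,2]-np.maximum(c[:,:,1],c[:,:,0])>35)
ys,xs=np.nonzero(red[115:165,285:330]);print("red px",list(zip(xs+285,ys+115)),c[ys+115,xs+285].tolist())
E
python3 st.py; python3 look.py s8
```

```text
12.3 [0.494 0.185 0.253] F [-0.279  0.466 10.077] M [ 0.218  0.015 -0.115] yaw 23.140155424923705 j6 eff -0.2160274749621749
red px [(np.int64(309), np.int64(150)), (np.int64(310), np.int64(150)), (np.int64(308), np.int64(151)), (np.int64(309), np.int64(151))] [[57, 85, 150], [66, 74, 127], [58, 68, 118], [60, 61, 118]]
```

View pics/s8.png

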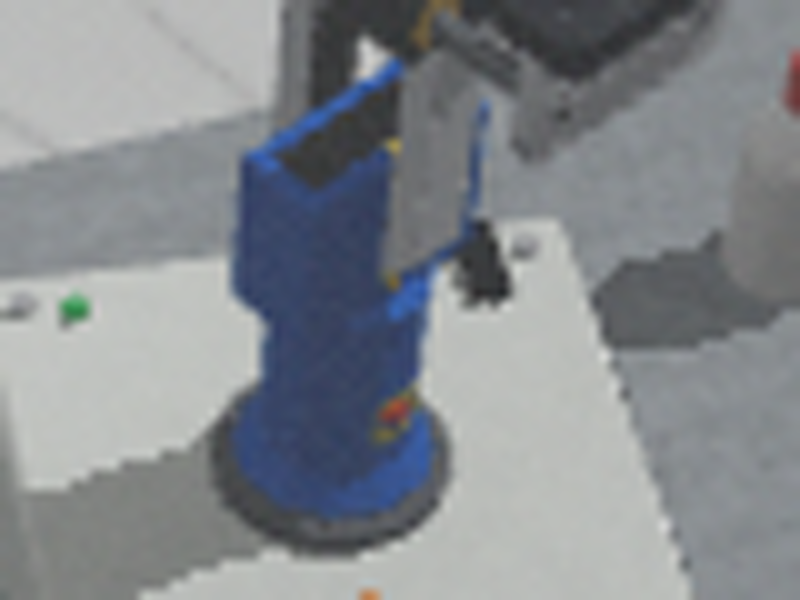

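Red now shows inside the hole's frame at about (309,150). I'll turn on by 1° at a time, watching the torque.

{"fn": "carry_out", "kwargs": {
  "motion": [
    [[0, 0, 0], 1, 2],
    [[0, 0, 0], 0, 2]
  ]
}}

```text
time: 12.52
ee_pos: [0.4942, 0.1848, 0.2527]
tool_rot: [0.544, 0.839, -0.0, -0.001]
force: [-0.4, 1.1, 10.4]
width: 0.315
```

```bash
python3 st.py; python3 look.py s9
```

```text
12.5167 [0.494 0.185 0.253] F [-0.409  1.079 10.385] M [ 0.202  0.007 -0.073] yaw 24.138070789418492 j6 eff -0.22002995945513248
red px [(np.int64(309), np.int64(150)), (np.int64(310), np.int64(150)), (np.int64(308), np.int64(151)), (np.int64(309), np.int64(151))] [[58, 102, 167], [63, 70, 124], [56, 80, 122], [56, 61, 117]]
```

{"fn": "carry_out", "kwargs": {
  "motion": [
    [[0, 0, 0], 1, 2],
    [[0, 0, 0], 0, 2]
  ]
}}

```text
time: 12.73
ee_pos: [0.4943, 0.1847, 0.2527]
tool_rot: [0.536, 0.844, -0.001, -0.001]
force: [-1.0, 0.9, 10.6]
width: 0.318
```

```bash
python3 st.py; python3 look.py s10
```

```text
12.7333 [0.494 0.185 0.253] F [-0.984  0.936 10.592] M [ 0.146 -0.04  -0.065] yaw 25.13586395701536 j6 eff -0.22210238501429558
red px [(np.int64(309), np.int64(150)), (np.int64(309), np.int64(151))] [[64, 105, 169], [61, 62, 120]]
```

View pics/s10.png

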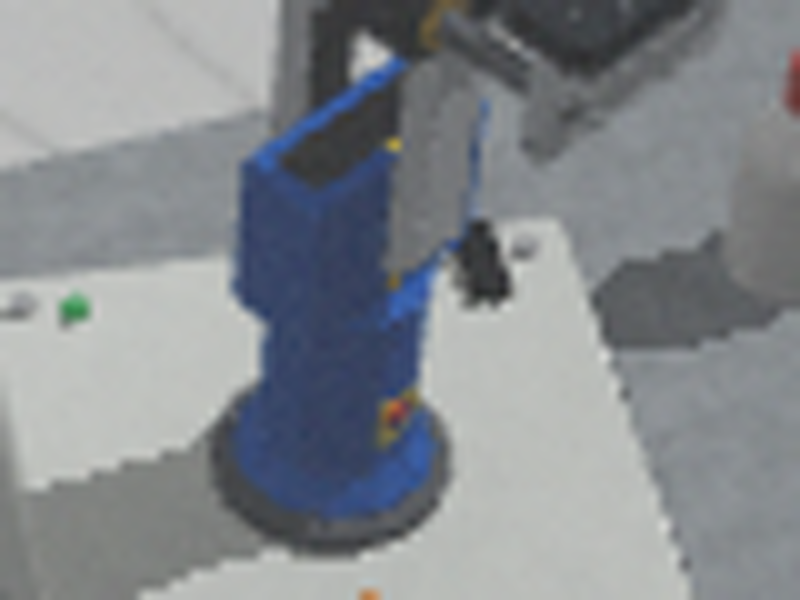

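{"fn": "carry_out", "kwargs": {
  "motion": [
    [[0, 0, 0], 1, 2],
    [[0, 0, 0], 0, 2]
  ]
}}

```text
time: 12.95
ee_pos: [0.4943, 0.1847, 0.2527]
tool_rot: [0.529, 0.849, -0.001, -0.001]
force: [-0.6, 0.9, 11.4]
width: 0.319
```

```bash
python3 st.py; python3 look.py s11
```

```text
12.95 [0.494 0.185 0.253] F [-0.616  0.93  11.41 ] M [ 0.172 -0.02  -0.218] yaw 26.139745496564345 j6 eff -0.22060641087591648
red px [(np.int64(309), np.int64(150)), (np.int64(309), np.int64(151))] [[64, 104, 169], [60, 62, 118]]
```

{"fn": "carry_out", "kwargs": {
  "motion": [
    [[0, 0, 0], 1, 2],
    [[0, 0, 0], 0, 2]
  ]
}}

```text
time: 13.17
ee_pos: [0.4943, 0.1846, 0.2527]
tool_rot: [0.521, 0.853, -0.001, -0.001]
force: [0.2, 0.2, 10.0]
width: 0.319
```

```bash
python3 st.py; python3 look.py s12
```

```text
13.1667 [0.494 0.185 0.253] F [ 0.22   0.215 10.023] M [ 0.123  0.043 -0.154] yaw 27.136461495806643 j6 eff -0.2207540161907673
red px [(np.int64(309), np.int64(150)), (np.int64(309), np.int64(151))] [[61, 117, 184], [58, 61, 117]]
```

View pics/s12.png

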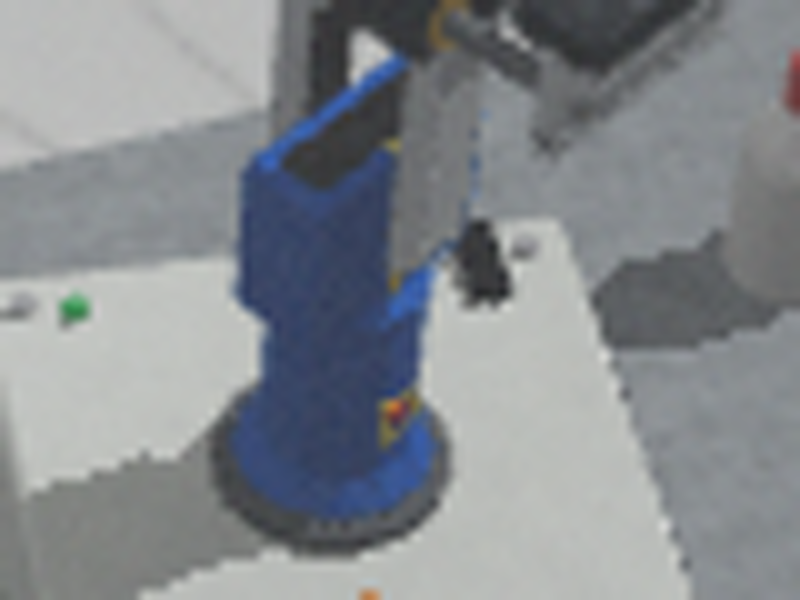

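Not clear yet whether it has popped. I'll measure the head's yaw against the jaws to see whether the nozzle is still following.

```bash
python3 w.py w12; python3 - <<'E'
from h import *
import pickle
for k in("w4","w5","w6","w7","w12"):
    s=pickle.load(open(f"pics/{k}.pkl","rb"));c=s["color"].astype(int)
    # left/right head edges in image rows 215..265
    b=(c[:,:,0]-c[:,:,2]>40)
    L=[];R=[]
    for y in range(212,262):
        xs=np.nonzero(b[y,215:300])[0]+215
        if len(xs): L.append((y,xs.min()));R.append((y,xs.max()))
    L=np.array(L);R=np.array(R)
    print(k,np.polyfit(L[:,0],L[:,1],1),np.polyfit(R[:,0],R[:,1],1))
    m=np.zeros(b.shape,bool);m[180:300,222:292]=1
    P=cloud(s,m&b);top=np.percentile(P[:,2],90);q=P[P[:,2]>top-.004];print(cv2.minAreaRect((q[:,:2]*1000).astype(np.float32)),top)
E
```

```text
cam [0.4581 0.2564 0.3347] look [ 0.1217 -0.2434 -0.9623]
13.2667 [0.4943 0.1846 0.2527] [-0.5131  1.2439  9.8971] [ 0.0707 -0.0182 -0.0885] 0.3205118424781356 [ 0.1934  0.1547  1.7102 -0.0001  1.2783 -0.2797]
jaw yaw 27.109850300660412
w4 [5.11884754e-02 2.14173926e+02] [-1.50780312e-01  3.14819544e+02]
((493.27398681640625, 85.08810424804688), (56.073463439941406, 29.91958236694336), 85.36637115478516) 0.2880558207134413
w5 [4.87875150e-02 2.14781753e+02] [-1.55630252e-01  3.15906555e+02]
((495.564697265625, 186.312744140625), (56.28965759277344, 29.777877807617188), 85.22465515136719) 0.24896589801847607
w6 [4.88835534e-02 2.14759040e+02] [-1.58463385e-01  3.16636591e+02]
((495.2589111328125, 187.42047119140625), (56.18955612182617, 29.8356990814209), 85.24583435058594) 0.196268670561605
w7 [5.11884754e-02 2.14253926e+02] [-1.52557023e-01  3.15219736e+02]
((495.8106689453125, 188.00210571289062), (55.47909164428711, 29.789941787719727), 85.25825500488281) 0.1922153863149177
w12 [4.21608643e-02 2.16428956e+02] [-1.65330132e-01  3.18080576e+02]
((493.3111572265625, 186.5206298828125), (29.67482566833496, 57.690956115722656), 27.06822967529297) 0.19215444154768088
```

View pics/w12.png

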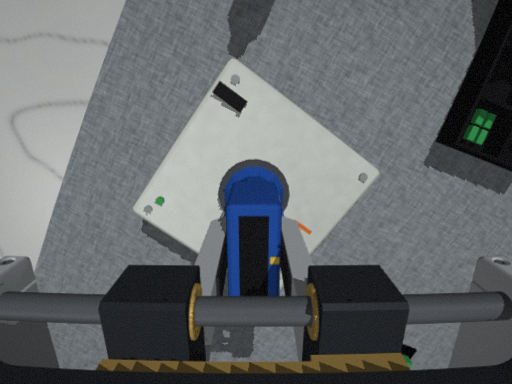

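The head follows the jaws exactly (27.1° for both) and the torque is low. I'll carry on by 1° steps.

{"fn": "carry_out", "kwargs": {
  "motion": [
    [[0, 0, 0], 1, 2],
    [[0, 0, 0], 0, 2],
    [[0, 0, 0], 0, 2]
  ]
}}

```text
time: 13.52
ee_pos: [0.4943, 0.1846, 0.2527]
tool_rot: [0.514, 0.858, -0.001, -0.001]
force: [-0.3, -0.2, 9.9]
width: 0.317
```

```bash
python3 st.py; python3 look.py s13
```

```text
13.5167 [0.494 0.185 0.253] F [-0.302 -0.157  9.945] M [ 0.128 -0.068 -0.133] yaw 28.111218957270736 j6 eff -0.11453827377408743
red px [(np.int64(309), np.int64(150)), (np.int64(309), np.int64(151))] [[67, 122, 186], [54, 58, 116]]
```

{"fn": "carry_out", "kwargs": {
  "motion": [
    [[0, 0, 0], 1, 2],
    [[0, 0, 0], 0, 2],
    [[0, 0, 0], 0, 2]
  ]
}}

```text
time: 13.82
ee_pos: [0.4943, 0.1846, 0.2527]
tool_rot: [0.507, 0.862, -0.001, -0.001]
force: [0.0, -0.0, 9.9]
width: 0.316
```

```bash
python3 st.py; python3 look.py s14
```

```text
13.8167 [0.494 0.185 0.253] F [ 0.042 -0.03   9.867] M [ 0.049 -0.03  -0.12 ] yaw 29.114152133770162 j6 eff -0.11353436624631286
red px [(np.int64(309), np.int64(150)), (np.int64(309), np.int64(151))] [[77, 93, 149], [62, 63, 118]]
```

View pics/s14.png

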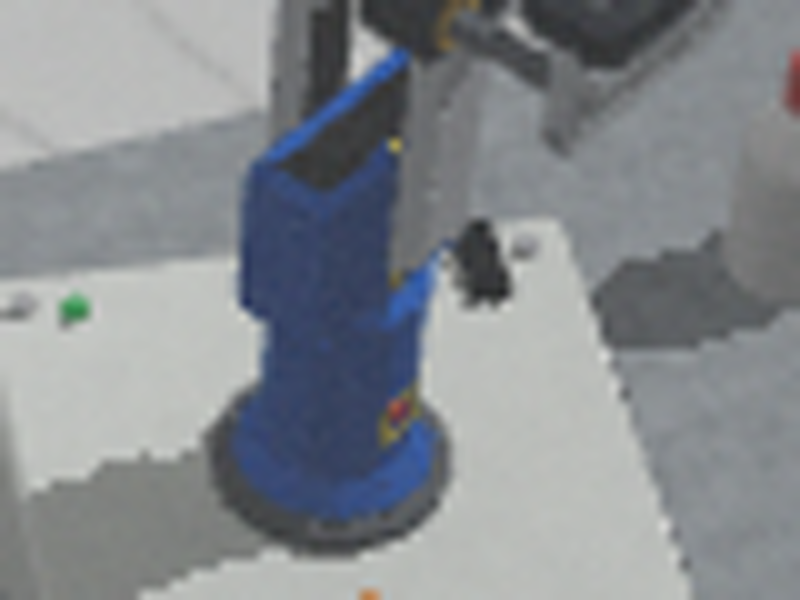

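```bash
python3 - <<'E'
from h import *
s=r.snapshot("scene")
for a in (25,29.5):
  for R in(16.5,19,21,23):
    t=np.radians(a);print(a,R,np.round(proj(s,[.4951+R/1e3*np.cos(t),.1825+R/1e3*np.sin(t),.1]),2))
c=s["color"]
print(c[146:155,304:314].tolist().__len__())
for y in range(147,154):print(y,[tuple(int(v) for v in c[y,x]) for x in range(305,313)])
c0=cv2.imread("pics/scene0.png")
print("orig")
for y in range(146,153):print(y,[tuple(int(v) for v in c0[y,x]) for x in range(305,313)])
E
```

```text
25 16.5 [307.55 150.89]
25 19 [308.22 151.37]
25 21 [308.76 151.76]
25 23 [309.29 152.15]
29.5 16.5 [307.86 150.65]
29.5 19 [308.58 151.09]
29.5 21 [309.15 151.45]
29.5 23 [309.73 151.8 ]
9
147 [(101, 72, 59), (96, 68, 57), (96, 68, 56), (99, 67, 56), (109, 68, 54), (110, 66, 51), (114, 84, 72), (186, 190, 187)]
148 [(102, 72, 59), (94, 68, 54), (95, 66, 56), (99, 69, 59), (108, 69, 52), (109, 73, 56), (99, 107, 101), (188, 190, 189)]
149 [(97, 68, 57), (96, 67, 58), (97, 69, 57), (95, 65, 53), (108, 71, 58), (81, 108, 108), (91, 108, 110), (188, 191, 188)]
150 [(96, 64, 52), (96, 66, 55), (95, 66, 54), (95, 67, 67), (78, 94, 151), (70, 64, 106), (75, 101, 103), (130, 127, 125)]
151 [(97, 70, 57), (96, 67, 56), (93, 66, 55), (72, 85, 86), (59, 60, 116), (85, 75, 100), (77, 108, 109), (101, 96, 95)]
152 [(98, 69, 56), (95, 68, 57), (94, 69, 62), (65, 98, 106), (93, 72, 80), (86, 107, 109), (141, 86, 59), (129, 94, 77)]
153 [(100, 67, 58), (96, 67, 56), (94, 68, 60), (62, 103, 107), (85, 124, 127), (99, 70, 59), (158, 90, 58), (142, 85, 60)]
orig
146 [(105, 104, 100), (104, 100, 99), (
[... 163 characters left out ...]
110), (147, 147, 141), (178, 182, 180), (180, 184, 181), (179, 183, 180)]
148 [(100, 99, 93), (97, 95, 91), (106, 102, 101), (115, 112, 110), (126, 121, 118), (143, 145, 142), (178, 181, 178), (180, 182, 180)]
149 [(97, 97, 94), (97, 93, 93), (103, 102, 101), (81, 82, 133), (78, 77, 131), (100, 97, 96), (128, 125, 123), (178, 182, 178)]
150 [(99, 97, 95), (99, 96, 95), (78, 75, 95), (61, 64, 140), (65, 64, 164), (79, 79, 127), (96, 95, 92), (125, 125, 122)]
151 [(98, 98, 95), (97, 98, 94), (64, 61, 83), (58, 59, 110), (58, 57, 114), (76, 78, 114), (91, 90, 86), (95, 91, 89)]
152 [(98, 94, 93), (95, 96, 92), (95, 94, 93), (100, 99, 108), (73, 74, 91), (92, 89, 88), (95, 93, 89), (94, 89, 89)]
```

{"fn": "carry_out", "kwargs": {
  "motion": [
    [[0, 0, 0], 1, 2],
    [[0, 0, 0], 0, 2],
    [[0, 0, 0], 0, 2]
  ]
}}

```text
time: 14.17
ee_pos: [0.4944, 0.1846, 0.2527]
tool_rot: [0.499, 0.867, -0.001, -0.0]
force: [0.3, 0.4, 9.5]
width: 0.314
```

```bash
python3 st.py; python3 look.py s15
```

```text
14.1667 [0.494 0.185 0.253] F [0.322 0.448 9.542] M [ 0.109 -0.022 -0.124] yaw 30.114084313692203 j6 eff -0.1140246307477355
red px [(np.int64(309), np.int64(150)), (np.int64(309), np.int64(151))] [[77, 91, 151], [54, 67, 119]]
```

{"fn": "carry_out", "kwargs": {
  "motion": [
    [[0, 0, 0], 0.5, 2],
    [[0, 0, 0], 0, 2],
    [[0, 0, 0], 0, 2]
  ]
}}

```text
time: 14.47
ee_pos: [0.4944, 0.1846, 0.2527]
tool_rot: [0.495, 0.869, -0.001, -0.0]
force: [0.0, 0.5, 9.9]
width: 0.32
```

```bash
python3 st.py; python3 look.py s16
```

```text
14.4667 [0.494 0.185 0.253] F [0.047 0.511 9.864] M [ 0.091 -0.064 -0.157] yaw 30.606103761427406 j6 eff -0.15277208760380745
red px [(np.int64(309), np.int64(151))] [[62, 72, 122]]
```

{"fn": "carry_out", "kwargs": {
  "motion": [
    [[0, 0, 0], 0.4, 2],
    [[0, 0, 0], 0, 2],
    [[0, 0, 0], 0, 2]
  ]
}}

```text
time: 14.77
ee_pos: [0.4944, 0.1846, 0.2527]
tool_rot: [0.492, 0.87, -0.001, -0.0]
force: [0.0, 0.2, 9.6]
width: 0.317
```

```bash
python3 st.py; python3 look.py s17
```

```text
14.7667 [0.494 0.185 0.253] F [0.004 0.237 9.55 ] M [ 0.068 -0.052 -0.144] yaw 31.00077877943663 j6 eff -0.17146236263215542
red px [(np.int64(309), np.int64(151))] [[56, 67, 119]]
```

View pics/s17.png

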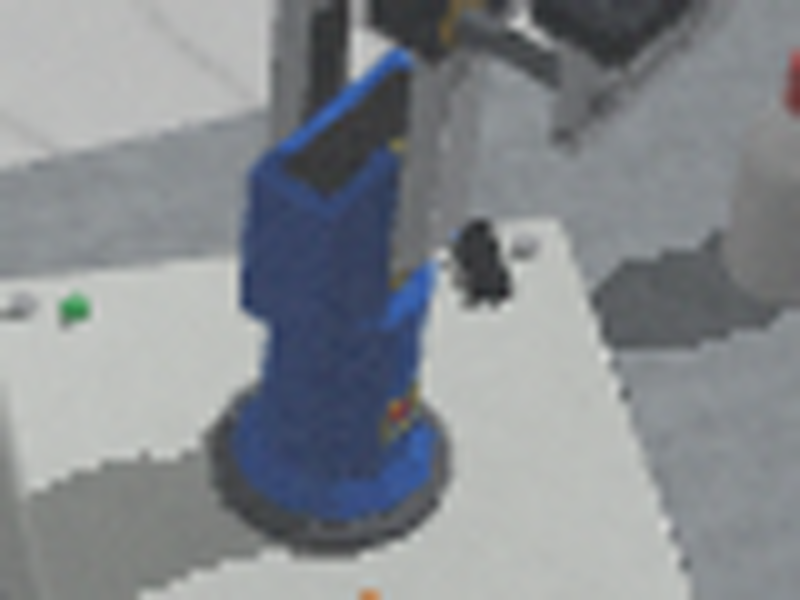

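Several things agree that it has popped. The j6 torque dropped between 27° and 28°, the spring's side force is gone, and the torque starts rising again past 30°. I'll take off the push, back off slightly to unload the button, release, and inspect.

{"fn": "carry_out", "kwargs": {
  "motion": [
    [[0, 0, 0.1], -0.5, 2],
    [[0, 0, 0.1], -0.7, 2],
    [[0, 0, 0], 0, 2],
    [[0, 0, 0], 0, 2]
  ]
}}

```text
time: 15.15
ee_pos: [0.4937, 0.1844, 0.2528]
tool_rot: [0.501, 0.865, -0.001, -0.001]
force: [-1.0, -1.1, 3.1]
width: 0.317
```

```bash
python3 st.py; python3 look.py s18
```

```text
15.15 [0.494 0.184 0.253] F [-1.002 -1.126  3.127] M [-0.088 -0.191 -0.009] yaw 29.830556568729932 j6 eff -0.031202483223751187
red px [(np.int64(309), np.int64(150)), (np.int64(309), np.int64(151)), (np.int64(310), np.int64(151)), (np.int64(309), np.int64(152))] [[60, 89, 152], [52, 62, 120], [63, 115, 171], [58, 95, 132]]
```

{"fn": "carry_out", "kwargs": {
  "motion": [
    [[0, 0, 0], 0, 3.6],
    [[0, 0, 0], 0, 4.5],
    [[0, 0, 0], 0, 6],
    [[0, 0, 0], 0, 7],
    [[0, 0, 0], 0, 7],
    [[0, 0, 0], 0, 7],
    [[0, 0, 0], 0, 7]
  ]
}}

```text
time: 15.78
ee_pos: [0.4947, 0.1847, 0.2536]
tool_rot: [0.501, 0.865, -0.0, -0.0]
force: [-0.3, 0.0, -0.2]
width: 0.737
```

{"fn": "carry_out", "kwargs": {
  "motion": [
    [[0, 0, 1], 0, 7],
    [[0, 0, 2], 0, 7],
    [[0, 0, 2.5], 0, 7],
    [[0, 0, 2.5], 0, 7],
    [[0, 0, 2.5], 0, 7],
    [[0, 0, 2], 0, 7],
    [[0, 0, 1.5], -3, 7],
    [[0, 0, 0], -7, 7]
  ]
}}

```text
time: 16.45
ee_pos: [0.4962, 0.1851, 0.3993]
tool_rot: [0.576, 0.817, 0.003, 0.003]
force: [1.0, 0.2, 0.2]
width: 0.744
```

```bash
python3 st.py; python3 look.py s19
```

```text
16.45 [0.496 0.185 0.399] F [0.969 0.201 0.17 ] M [ 0.026 -0.052 -0.039] yaw 19.623247873817434 j6 eff -1.6881611198186874
red px [(np.int64(309), np.int64(150)), (np.int64(309), np.int64(151)), (np.int64(310), np.int64(151))] [[60, 87, 148], [56, 63, 119], [64, 113, 167]]
```

View pics/s19.png

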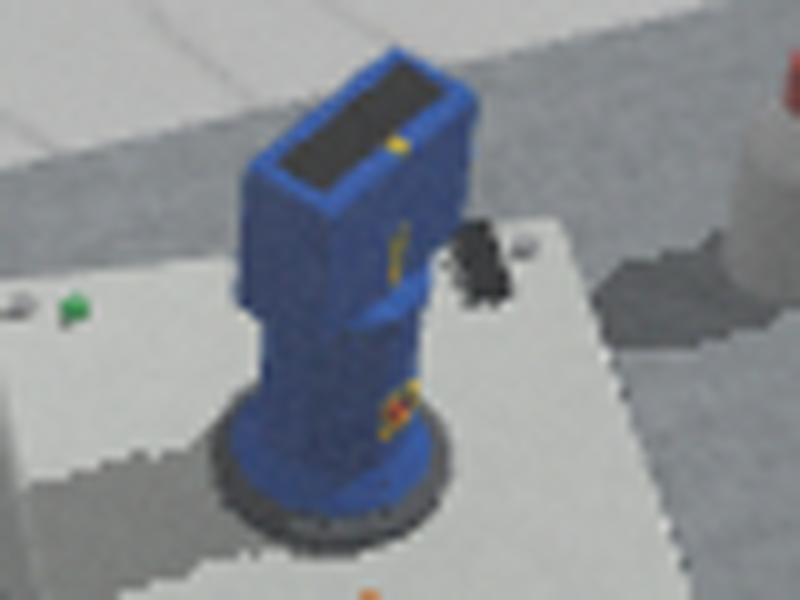

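Released cleanly, with the nozzle standing upright and red showing in the hole at (309,150). I'll inspect from the hole's side with the wrist camera.

{"fn": "carry_out", "kwargs": {
  "motion": [
    [[1.2, 0.7, 0], -7, 9],
    [[1.5, 0.8, 0], -7, 9],
    [[1.5, 0.8, 0], -7, 9],
    [[1.5, 0.8, 0], -7, 9],
    [[1.5, 0.8, 0], -7, 9],
    [[1.5, 0.9, 0], -7, 9],
    [[0, 0, -2], -7, 9],
    [[0, 0, -2], -7, 9]
  ]
}}

```text
time: 17.17
ee_pos: [0.583, 0.2333, 0.3546]
tool_rot: [0.892, 0.451, 0.002, 0.0]
force: [-0.5, -0.2, 0.0]
width: 0.954
```

{"fn": "carry_out", "kwargs": {
  "motion": [
    [[0, 0, -1.5], -7, 9],
    [[0, 0, -1], -7, 9],
    [[0, 0, 0], -7, 9],
    [[0, 0, 0], -3, 9],
    [[0, 0, 0], 0, 9],
    [[0, 0, 0], 0, 9]
  ]
}}

```text
time: 17.67
ee_pos: [0.5817, 0.2327, 0.3287]
tool_rot: [0.966, 0.259, -0.0, -0.0]
force: [0.7, 0.3, 0.8]
width: 0.958
```

```bash
python3 w.py w20 nozzle_hole; python3 - <<'E'
from h import *
import pickle
s=pickle.load(open("pics/w20.pkl","rb"));p=proj(s,[.4951+.021*np.cos(.51),.1825+.021*np.sin(.51),.1]);print(p)
x,y=map(int,p);y0=max(0,min(384-60,y-30));x0=x-40
cv2.imwrite("pics/w20c.png",cv2.resize(s["color"][y0:y0+60,x0:x0+80],(800,600),interpolation=cv2.INTER_CUBIC))
E
```

```text
cam [0.6501 0.2735 0.4105] look [-0.2366 -0.137  -0.9619]
nozzle_hole [251.  242.2] 0.96 depth pt [0.5097 0.1957 0.0897]
17.7667 [0.5818 0.2327 0.3289] [-0.3642  0.6914  0.3153] [ 0.0105 -0.0135  0.0139] 0.9575436845825529 [0.2425 0.2969 1.3754 0.     1.4691 1.2908]
jaw yaw -60.058690884704546
[np.float64(254.6651307112533), np.float64(244.80157891838883)]
```

View pics/w20.png

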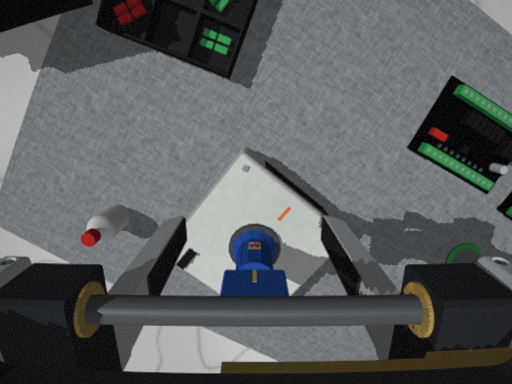

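View pics/w20c.png

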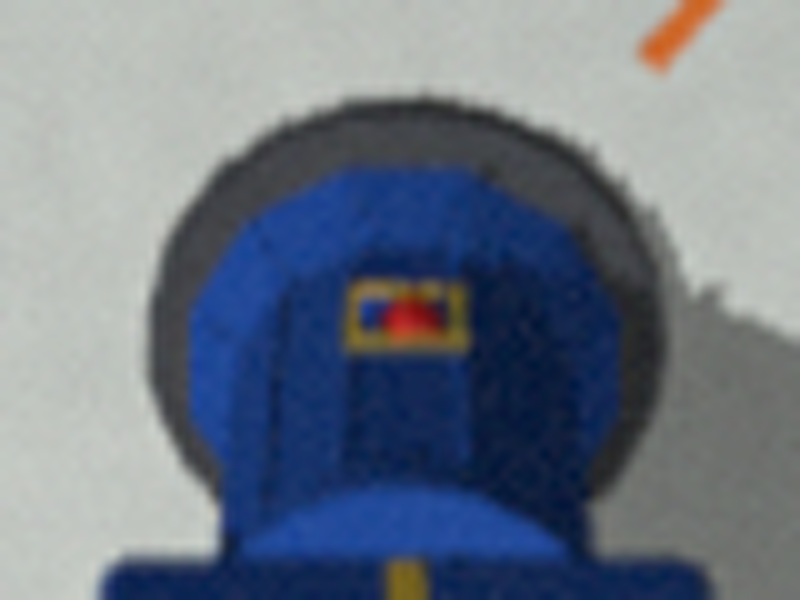

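The red dome fills the frame and reaches to about the height in the image that a fully out tip at 23 mm radius should show. A pressed-in button would be hidden behind the wall from this angle, so it has popped. The arm is clear of everything, so I'll hand in.

```bash
python3 - <<'E'
from h import *
s=r.snapshot("top");m=r.masks_of("nozzle",s)
if m:
    P=cloud(s,m[0]["pixels"]);t=P[P[:,2]>.185];print(np.median(t[:,2]),cv2.minAreaRect((t[:,:2]*1000).astype(np.float32)))
print(r.close_job())
E
```

```text
0.19303157892034878 ((494.5365295410156, 181.27639770507812), (30.535139083862305, 62.4284782409668), 30.671842575073242)
the job is handed in; nothing more can be done
None
```

The nozzle is on the pipe, fully home, and the red button has popped out through the hole. I let go, moved the arm clear, and handed the job in at about 18 s of the 64 s allowed.

**What I did:** I gripped the nozzle by its flat head and lowered it over the spring button onto the flange. I then eased the push and twisted it anticlockwise from about -5° to 31°. I turned it back about 1° to take the load off the button before releasing.

**Last checks:**
- **Fully home:** the top of the head measured 0.193 m from the top camera, against an expected 0.192 m. The mouth was on the flange.
- **Button out:** the close wrist view shows the red dome in the hole. A pressed-in button would be hidden from that angle. The joint-6 torque fell between 27° and 28° and rose again past 30°, which fits a pop near 27.5°.
- **Position:** the nozzle stands upright at about 30.7° yaw, and I measured the button at about 29.5°.
- **Forces:** in the readings I took, the push stayed at about 15 N or less. The wrist torque stayed around 0.2 N m or less, with noise of about 0.1.
- **Other things on the bench:** I steered clear of them and saw nothing moved in the pictures, but I did not measure them again at the end.

**What disagreed:**
- **Slip in the grip:** the nozzle slipped a few millimetres when I lifted it, because I started before the fingers had fully closed. It therefore reached the flange about 4 mm earlier than expected, which I confirmed by measuring the head height.
- **Side-on pictures:** the scene camera alone could not show whether the button had popped.

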